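# Load a ball-lock punch into its retainer

## Task

Take the oblong-pointed punch out of the wooden block, turn it so that the notch in its shank faces the spring ball of the empty retainer on the die shoe, and push it down past the ball until you feel it fully home on its seat, with the ball snapped into the notch. Do not force it, let go of it only when it is home, and leave the other tools alone.

Things in the scene. Friction and masses are not known exactly. Their poses are not given: they have to be found in the camera images.
- punch: The loose punch to load: bright steel, 92 mm long, about 300 g, standing foot down in a hole of the wooden block. Origin at the centre of the foot's underside, z towards the point. Foot tapers from 19 mm wide at z = 0 to 25 mm at z = 8 mm; round shank, 25 mm in diameter, to z = 68 mm; then the oblong point, 20 mm (x) by 10 mm (y), to z = 92 mm. Grip the shank above z = 38 mm.
- notch (a point): Middle of the ball notch of that punch: a flat 4 mm deep and 13 mm long milled across the +x side of the shank, from 11.5 to 24.5 mm above the foot's underside; this point is 18 mm above it, on the flat. A blue witness line runs up the shank on the same side. Axes as the punch's.
- round_punch: A second loose punch in the same wooden block, alike but with a round point 16 mm in diameter; it is not wanted and stays in its hole. Origin at the centre of its foot's underside. Which of the two outer holes holds which punch varies.
- block: Wooden punch block, fixed: 75 mm (x) by 180 mm (y) by 30 mm high, three holes 27 mm wide and 8 mm deep at y = -55, 0 and +55 mm; the punches stand in the outer two. Origin at the centre of its underside.
- die_shoe: Upper die shoe lying on its back on the bench, fixed: dark steel plate 220 (x) by 190 (y) by 30 mm thick, origin at the centre of its underside, z up. On it two steel retainer blocks, 66 by 54 mm and 38 mm high (bores at x = 0, y = -48 and +48 mm), and two bronze bushings 42 mm wide, 28 mm tall at (-78, -66) and (78, 66) mm.
- bore_axis (a point): Point on the upright bore axis of the empty retainer, at the shoe plate's top face (not in the retainer). The bore is 26 mm wide and 34 mm deep to a hard seat. The retainer stands on brass regrind packing, 0 to 15 mm thick, that differs from die to die and is not measured: the seat lies 4 to 19 mm, the mouth 38 to 53 mm, above this point. Axes as the shoe's.
- loaded_axis (a point): The same point under the other retainer, which already holds a fixed round-pointed punch whose top stands 100 mm above this point.
- ball (a joint): Travel in m of the spring ball in the empty retainer's bore wall, on the shoe's +x side (by the small release hole on top), 16 mm below the mouth. 0: it stands 4 mm into the bore; 0.004: pushed flush by the shank. Its spring gives 5 N at 0 and 9 N at 0.004; sliding the punch past takes some 2 to 8 N. With the punch on the seat the ball lies mid-notch, near 0.
- marker: Yellow and blue marker pen, 130 mm long, 16 mm thick, lying on the bench; origin under its middle, x along it. To be left alone.
- hex_key: L-shaped dark hex key, 100 mm by 35 mm, 6 mm thick, lying on the bench; origin under the middle of its long leg, x along that leg. To be left alone.
Things that resemble listed ones, but are neither listed nor needed, are in the scene too. Leave any red look-alike of the punch alone.

How it is judged:
By the outcome, as a careful person would: the job done as asked, in the order asked, and still so for the second after the job is handed in, with the robot touching nothing.
It also fails if it takes over 67 s, if anything falls off the work surface, if the arm or the gripper's body presses on something with over 40 N, if the wrist force passes 120 N, or if a joint passes its speed limit or range.

## Robot

A 7-joint arm with a two-finger parallel gripper is mounted at the origin on the work surface. World frame = base frame: x ahead of the robot, y to its left, z up, the work surface at z = 0. Lengths are in m, angles in rad, forces in N, time in s.
With the tool pointing down it reaches from about 0.425 to 0.875 m from the base axis. Payload 4.7 kg.
Tool frame: the origin (TCP) lies at the very end of the fingers, on their centre line; the grasp point (between the pads) lies 19 mm behind it; x points along the fingers, z is the direction in which the jaws open and shut, and the axes are right-handed (so a half turn about x gives the same grasp; the last joint's range is limited). The gripper opens to 87 mm and grips with 3 to 60 N. Pads are 19 mm wide; open, the fingers measure 117 mm over their backs; the gripper's body (75 mm by 190 mm) begins 51 mm behind the grasp point.
Start: joints at [-1.275, 0.321, -0.07, 1.45, 0.023, 1.371, -0.057], TCP at [0.181, 0.624, 0.223] pointing down, gripper open.
Joint ranges: [-2.86, 2.86], [-0.3, 2.09], [-1.38, 1.24], [0.06, 2.45], [-1.56, 4.7], [0.09, 2.05], [-2.69, 2.69]. Speed limits (rad/s): [2.57, 2.57, 3.14, 3.14, 3.14, 3.14, 3.14].

## Interface

Orientations are given as a rotation vector (axis times angle).
In Python, from bench import * gives the robot as it stands.
- The arm moves only by the shell command python3 -m handwheel 'ROWS' [OPENING] [FORCE]. ROWS is JSON, a list of rows, each an object with "xyz": the shift along the world's x, y, z in cm, a list of three; "angular": the turn, a rotation vector about the world's x, y, z in degrees, a list of three. A call has 1 to 5 rows; each row shifts and turns the pose as measured when the row begins; what a row does not reach is not made up. A row lasts 1/12 s, in which the tool goes at most 41.7 mm and 7.16 degrees, less where a joint would pass 70% of its speed; a pose out of reach is approached as far as the arm can. A call with a gripper value outside its range is refused whole. OPENING is the finger opening in cm, from 0 to 8.7, set as the call begins (- or left out, the last holds). The fingers move at their own pace and stop on an object; FORCE is the grip in N (left out, the last holds). Time passes only in rows, so rows that do not move let the fingers close. It gives the time, the measured TCP pose, the force and the opening at its end, in the units of the state.
- get_state(): the state, without advancing time (a new reading comes with each control period).
- get_image(name): name is "scene" or "top" or "wrist"; returns a dict with "pixels" (384x512x3 uint8, blue, green, red), "K" (3x3 intrinsics, pixels), "cam_to_world" (4x4, takes a point from camera to world coordinates). Camera axes: x right, y down, z forward; pixel columns grow to the right and rows downward; lengths in m; the calibration is good to about 2 mm. A picture is of the moment at which its call begins. There is no depth.
- close_job(): hands the job in, once; it reports no verdict.
The state is a dict: "time": time; "joint_positions": joint angles; "qd": joint speeds; "joint_torque": joint torques, N m; "position": TCP position; "tool_rot": TCP orientation; "ft_force": force on the tool from outside, world axes, zero at the start; "torque": the same for the moment, N m; "grip_width": opening from 0.0 (shut) to 1.0 (fully open).
Only numpy, scipy, OpenCV 4.12 (cv2) and the standard library are available. Lean on these libraries where they do the work, as an engineer would, in place of code of your own. Each camera call takes 0.05 s, during which the arm holds its last target.

## Working session

There is one attempt and no reset: what is moved stays moved. The work goes in short steps, Python scripts to look and compute and a shell command to move; the robot and the scene stay as the last step left them, time stands still between calls to the robot, and variables do not carry over. Pictures are saved under pics/ and viewed, and the job is handed in when it is done.

```bash
mkdir -p pics; ls
cat > h.py <<'E'
import numpy as np, cv2, json
from bench import *
from scipy.spatial.transform import Rotation as R
def snap(n,tag):
    im=get_image(n); cv2.imwrite(f'pics/{tag}_{n}.png',im['pixels']); np.savez(f'pics/{tag}_{n}.npz',p=im['pixels'],K=im['K'],T=im['cam_to_world']); return im
def load(n,tag):
    d=np.load(f'pics/{tag}_{n}.npz'); return {'pixels':d['p'],'K':d['K'],'cam_to_world':d['T']}
def ray(im,uv):
    d=np.linalg.inv(im['K'])@np.array([uv[0],uv[1],1.]); T=im['cam_to_world']; return T[:3,3],T[:3,:3]@d
def onz(im,uv,z):
    o,d=ray(im,uv); return o+d*(z-o[2])/d[2]
def tri(im1,uv1,im2,uv2):
    o1,d1=ray(im1,uv1);o2,d2=ray(im2,uv2)
    A=np.stack([d1,-d2],1); s=np.linalg.lstsq(A,o2-o1,rcond=None)[0]
    a=o1+s[0]*d1;b=o2+s[1]*d2; return (a+b)/2,np.linalg.norm(a-b)
def proj(im,p):
    T=np.linalg.inv(im['cam_to_world']); q=im['K']@(T[:3,:3]@np.array(p)+T[:3,3]); return q[:2]/q[2]
E
python3 - <<'E'
from h import *
for n in ['scene','top','wrist']:
    i=snap(n,'a'); print(n,i['cam_to_world'].round(3).tolist(),i['K'].round(1).tolist())
s=get_state(); print(s); print(R.from_rotvec(s['tool_rot']).as_matrix().round(3))
E
```

```text
pics
scene [[0.256, 0.66, -0.706, 1.238], [0.967, -0.184, 0.177, -0.161], [-0.013, -0.728, -0.686, 0.749], [0.0, 0.0, 0.0, 1.0]] [[457.3, 0.0, 250.1], [0.0, 457.3, 186.9], [0.0, 0.0, 1.0]]
top [[-0.008, -0.988, 0.151, 0.41], [-1.0, 0.012, 0.02, -0.001], [-0.022, -0.151, -0.988, 0.893], [0.0, 0.0, 0.0, 1.0]] [[430.4, 0.0, 257.8], [0.0, 430.4, 192.6], [0.0, 0.0, 1.0]]
wrist [[0.277, 0.925, 0.259, 0.111], [0.961, -0.266, -0.077, 0.645], [-0.002, 0.27, -0.963, 0.383], [0.0, 0.0, 0.0, 1.0]] [[267.7, 0.0, 257.2], [0.0, 267.7, 192.8], [0.0, 0.0, 1.0]]
{'time': 0.15, 'joint_positions': array([-1.27493241,  0.32163914, -0.07005795,  1.45134133,  0.02257912,
        1.3707974 , -0.05693563]), 'qd': array([ 0.00014528, -0.00190644,  0.00209357, -0.00276416,  0.00030997,
       -0.00043625, -0.00020613]), 'joint_torque': array([ 3.95031675e-04, -4.91798937e+01, -4.04164335e-01, -3.12877893e+01,
       -6.38252450e-02,  4.04892687e-02,  1.08382892e-04]), 'position': array([0.18067635, 0.62397576, 0.2217482 ]), 'tool_rot': array([-1.00004357,  1.33053429,  0.99855161]), 'ft_force': array([ 0.75791754, -0.54070216, -0.01932603]), 'torque': array([ 0.01053664, -0.02303937,  0.00834119]), 'grip_width': 1.0006597503987902}
[[-0.    -0.961  0.278]
 [-0.001  0.278  0.961]
 [-1.    -0.    -0.001]]
```

View pics/a_scene.png

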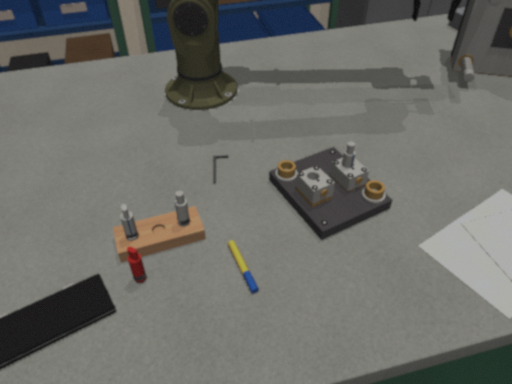

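View pics/a_top.png

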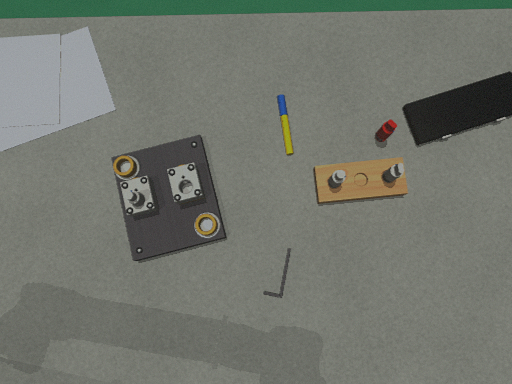

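View pics/a_wrist.png

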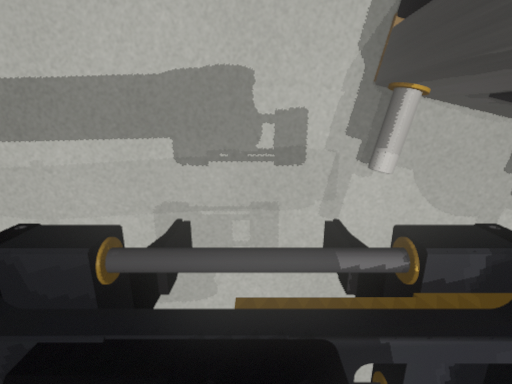

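Scene: the block is at scene (160,232) / top (361,180), with punches at top (338,178) and (393,173). The red look-alike is at top (386,130). The empty retainer is at top (186,184) and the loaded one at (137,197). Next I'll take close crops.

Run:
```python
from h import *
a=load('top','a')['pixels'];b=load('scene','a')['pixels']
c=cv2.resize(a[140:220,305:415],None,fx=7,fy=7,interpolation=2); cv2.imwrite('pics/c1.png',c)
c=cv2.resize(b[180:290,100:215],None,fx=5,fy=5,interpolation=2); cv2.imwrite('pics/c2.png',c)
c=cv2.resize(a[130:265,105:230],None,fx=4.4,fy=4.4,interpolation=2); cv2.imwrite('pics/c3.png',c)
c=cv2.resize(b[140:240,260:400],None,fx=5,fy=5,interpolation=2); cv2.imwrite('pics/c4.png',c)
```

```text
(no output)
```

View pics/c1.png

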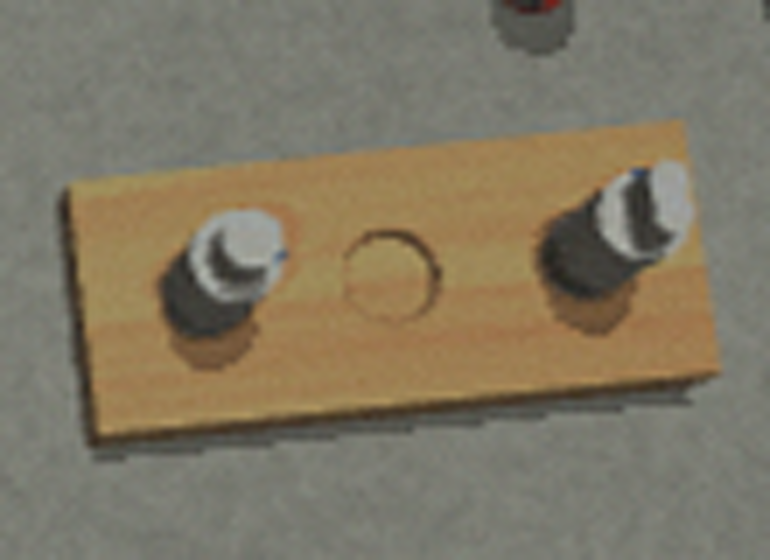

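View pics/c2.png

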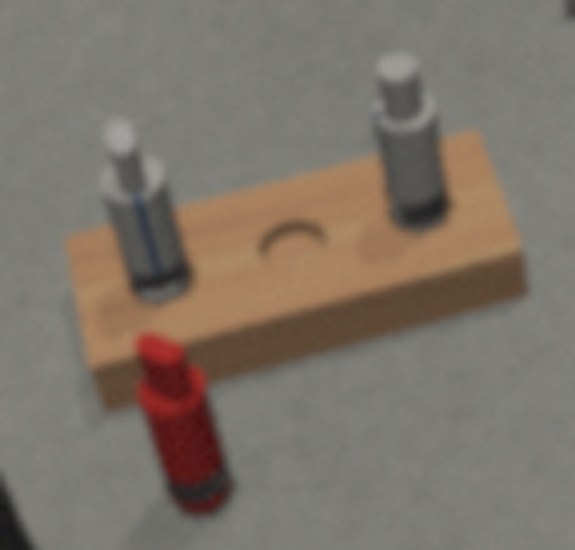

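View pics/c3.png

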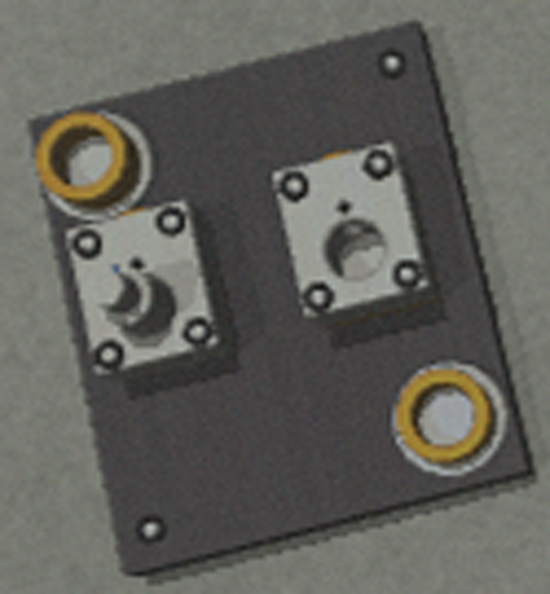

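View pics/c4.png

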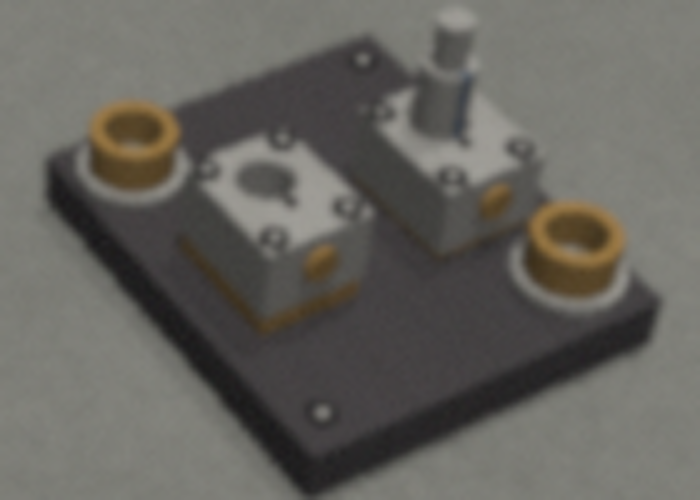

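Run:
```python
from h import *
t=load('top','a');s=load('scene','a')
def rect(cs,f,o,name):
    P=np.array([onz(t,np.array(c)/f+o,0.03)[:2] for c in cs]);c=P.mean(0)
    v=(P[0]-P[3]+P[1]-P[2])/2; w=(P[0]-P[1]+P[3]-P[2])/2
    print(name,c.round(4),'x-len',np.linalg.norm(v).round(4),np.degrees(np.arctan2(v[1],v[0])).round(2),'y-len',np.linalg.norm(w).round(4),np.degrees(np.arctan2(-w[0],w[1])).round(2))
    return c
o1=np.array([305,140]);o3=np.array([105,130])
cb=rect([(68,185),(685,122),(718,372),(93,437)],7,o1,'block')
cs=rect([(30,122),(420,22),(533,475),(130,575)],4.4,o3,'shoe')
print('screw mid',(onz(t,np.array([391,63])/4.4+o3,.03)+onz(t,np.array([150,528])/4.4+o3,.03))/2)
print('bore',tri(t,np.array([357,247])/4.4+o3,s,np.array([266,181])/5+[260,140]))
print('relhole',tri(t,np.array([345,207])/4.4+o3,s,np.array([290,198])/5+[260,140]))
print('punch tip',tri(t,np.array([672,190])/7+o1,s,np.array([120,135])/5+[100,180]))
print('round tip',tri(t,np.array([253,242])/7+o1,s,np.array([398,67])/5+[100,180]))
```

```text
block [ 0.5657 -0.1921] x-len 0.0741 3.93 y-len 0.1805 5.28
shoe [0.5353 0.1995] x-len 0.219 14.37 y-len 0.1884 13.69
screw mid [0.5365318  0.20186385 0.03      ]
bore (array([0.54928955, 0.15496699, 0.07553027]), np.float64(0.0011511710109540353))
relhole (array([0.56641288, 0.15953672, 0.07942062]), np.float64(0.0005984735637284168))
punch tip (array([ 0.57324902, -0.2476705 ,  0.11345102]), np.float64(0.0006018787575965066))
round tip (array([ 0.56138932, -0.13785831,  0.11063017]), np.float64(0.0014304327060784311))
```

Run:
```python
from h import *
t=load('top','a');s=load('scene','a')
w=onz(t,np.array([638,172])/7+[305,140],.09); print('wit top',w)
print(proj(t,[.5715,-.2472,.09]),proj(t,[.5715,-.2472,.114]))
c=np.array([.5717,-.2472]); d=w[:2]-c; print(d,np.degrees(np.arctan2(d[1],d[0])))
# scene: witness line top crop (135,195), bottom (155,270)
for uv,z in (((135,195),.09),((155,270),.032)):
    o,dd=ray(s,np.array(uv)/5+[100,180]); 
    p=onz(s,np.array(uv)/5+[100,180],z);print(p)
hsv=cv2.cvtColor(t['pixels'],cv2.COLOR_BGR2HSV)
# oblong tip bright mask in top
p=t['pixels'][155:190,380:412].min(2); print(p[:22])
```

```text
wit top [ 0.58322785 -0.24659206  0.09      ]
[396.82133629 170.645417  ] [400.71734532 168.00729401]
[0.01152785 0.00060794] 3.0187762759388024
[ 0.58394586 -0.24686799  0.09      ]
[ 0.5715054  -0.24919734  0.032     ]
[[112 113 112 112 111 112 116 111 113 114 117 121 114 118 112 116 113 115
  122 117 116 117 118 114 113 112 112 113 115 113 117 112]
 [115 116 113 118 118 120 124 119 118 116 116 120 115 115 111 114 118 118
  120 120 117 115 115 112 112 112 111 112 114 116 115 112]
 [114 116 118 120 119 118 119 120 119 113 119 115 115 113 109 110 109 104
  101  96  90  84  97 110 116 113 111 115 112 112 116 117]
 [115 114 117 117 113 113 110 105  97  93  93  90  86  88  87  84  87  86
   86  80  79  79  92 116 115 117 110 110 114 113 115 116]
 [ 91  88  86  88  85  88  85  83  89  87  82  85  79  75  82  79  84  81
   85  83  79  85  86 114 118 117 117 114 112 115 113 117]
 [ 81  75  84  80  81  79  82  83  76  85  81  84  82  84  81  81  80  82
   82  83  85  79  84 112 118 116 114 115 115 119 117 117]
 [ 83  82  80  83  80  87  81  83  81  81  83  86  91  84  85  80  90  83
   85  
[... 1347 characters left out ...]
1 104 110 116 111 116 116 119 114]
 [ 82  78  62  52  61  56  57  56  52  49  91 142 154 150 111  66  53  55
   59  97 142 149 151 116  91 110 113 117 119 120 119 115]
 [ 77  64  63  54  60  53  50  53  55  51  57 143 159 152 129  78  49  57
   54  56  78 122 147 105  80 111 120 120 122 119 119 118]
 [ 85  77  54  43  47  51  52  48  52  55  55  79 143 156 147  87  55  57
   59  52  82 143 131  98  81 110 124 126 119 116 117 117]
 [ 82  56  44  40  38  60  54  54  55  52  55  52  85 144 163 113  70  60
   74  94 138 135  97  83  86 111 116 124 122 117 117 119]
 [ 83  67  47  32  37  45  53  53  59  59  59  57  53  69 107 126 111 101
  100  91 120 103  90  86  88 104 116 120 122 118 120 120]]
```

```bash
python3 -m handwheel '[{"xyz":[3,-2.7,0.5],"angular":[0,0,-6.5]},{"xyz":[3,-2.7,0.5],"angular":[0,0,-6.5]},{"xyz":[3,-2.7,0.5],"angular":[0,0,-6.5]},{"xyz":[3,-2.7,0.5],"angular":[0,0,-6.5]},{"xyz":[3,-2.7,0.5],"angular":[0,0,-6.5]}]'
python3 -m handwheel '[{"xyz":[2.5,-3.2,0.5],"angular":[0,0,-6.5]},{"xyz":[2.5,-3.2,0],"angular":[0,0,-6.5]},{"xyz":[2.5,-3.2,0],"angular":[0,0,-6.5]},{"xyz":[2.5,-3.2,0],"angular":[0,0,-6.5]},{"xyz":[2,-3.2,0],"angular":[0,0,-6.5]}]'
```

```text
time: 0.57
position: [0.3203, 0.4897, 0.2422]
tool_rot: [-0.562, 1.507, 0.569]
ft_force: [0.4, 1.7, 0.3]
grip_width: 0.997
time: 0.98
position: [0.4444, 0.3239, 0.2477]
tool_rot: [-0.092, 1.575, 0.104]
ft_force: [0.5, 0.2, 0.1]
grip_width: 1.002
```

```bash
python3 -m handwheel '[{"xyz":[3,-3,0]},{"xyz":[3,-3,0]},{"xyz":[2.5,-3,0]},{"xyz":[2,-2,0]},{"xyz":[0,0,0]}]'
python3 - <<'E'
from h import *
i=snap('wrist','b');print(i['cam_to_world'].round(3)); print(R.from_rotvec(get_state()['tool_rot']).as_matrix().round(3))
E
```

```text
[[ 0.992  0.123  0.027  0.437]
 [ 0.125 -0.957 -0.26   0.396]
 [-0.006  0.262 -0.965  0.409]
 [ 0.     0.     0.     1.   ]]
[[-0.004 -0.107  0.994]
 [ 0.002  0.994  0.107]
 [-1.     0.003 -0.004]]schema error: expected keys xyz, angular
```

View pics/b_wrist.png

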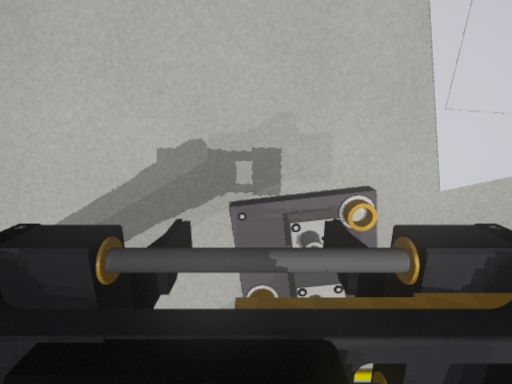

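Wrist view needs objects on the +y side of the tool; I'll stop at y≈0.06 to see the empty retainer.

```bash
python3 -m handwheel '[{"xyz":[2.6,-4,0],"angular":[0,0,0]},{"xyz":[2.6,-4,0],"angular":[0,0,0]},{"xyz":[2.6,-4,0],"angular":[0,0,0]},{"xyz":[2.4,-4,0],"angular":[0,0,0]},{"xyz":[0,-4,0],"angular":[0,0,0]}]'
python3 -m handwheel '[{"xyz":[0,-4,0],"angular":[0,0,0]},{"xyz":[0,-3,0],"angular":[0,0,0]},{"xyz":[0,0,0],"angular":[0,0,0]},{"xyz":[0,0,0],"angular":[0,0,0]}]'
python3 - <<'E'
from h import *
i=snap('wrist','d');print(i['cam_to_world'].round(3)); 
c=cv2.resize(i['pixels'][0:250,120:420],None,fx=2.4,fy=2.4,interpolation=2); cv2.imwrite('pics/d1.png',c)
E
```

```text
time: 1.45
position: [0.5348, 0.1424, 0.2468]
tool_rot: [-0.088, 1.574, 0.097]
ft_force: [0.7, -0.1, -1.0]
grip_width: 0.997
time: 1.78
position: [0.5351, 0.0566, 0.2462]
tool_rot: [-0.08, 1.575, 0.082]
ft_force: [-0.4, 0.8, 0.2]
grip_width: 1.002
[[ 0.995  0.101  0.023  0.529]
 [ 0.104 -0.958 -0.267  0.13 ]
 [-0.005  0.268 -0.963  0.408]
 [ 0.     0.     0.     1.   ]]
```

View pics/d1.png

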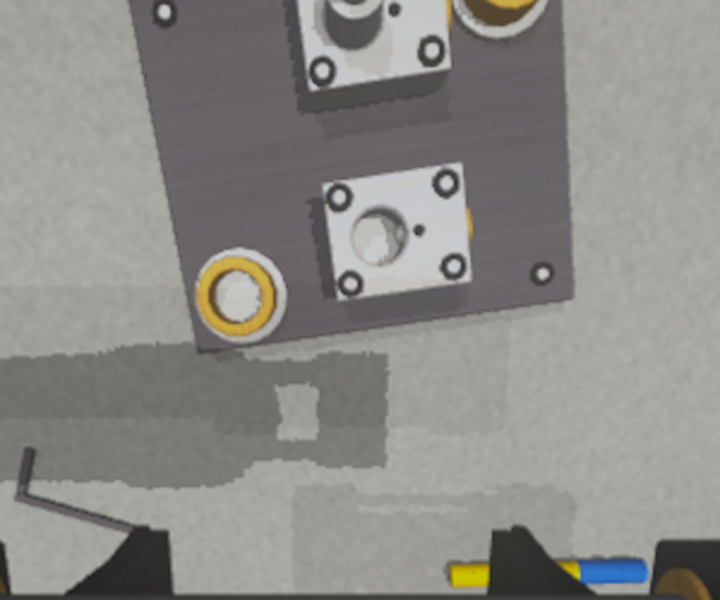

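Run:
```python
from h import *
t=load('top','a');s=load('scene','a');w=load('wrist','d')
f=2.4;o=np.array([120,0])
U=lambda p:(np.array(p)+.5)/f+o-.5
for z in (.068,.073,.078,.083):
    C=[onz(w,U(p),z) for p in [(322,184),(462,163),(471,281),(337,300)]]
    ex=np.linalg.norm(C[1]-C[0]),np.linalg.norm(C[2]-C[3]),np.linalg.norm(C[0]-C[3]),np.linalg.norm(C[1]-C[2])
    S=[onz(w,U(p),z) for p in [(339,197),(446,183),(454,266),(350,284)]]
    v=S[1]-S[0]+S[2]-S[3]; h=onz(w,U((419,230)),z); b=onz(w,U((379,236)),z)
    print(z,np.round(ex,4),'bore',b.round(4),'hole',h.round(4),'corner mean',np.mean(C,0).round(4),np.mean(S,0).round(4),'yaw',np.degrees(np.arctan2(v[1],v[0])).round(1),np.degrees(np.arctan2(*(h-b)[[1,0]])).round(1))
b=U((379,236));ub_t=np.array([357,247])/4.4+[105,130];ub_s=np.array([266,181])/5+[260,140]
print(tri(w,b,t,ub_t),tri(w,b,s,ub_s))
# corner tri scene/wrist: front corner etc (scene crop c4): near left (262,248?) 
# shoe corners at z=.03
C=[onz(w,U(p),.03)[:2] for p in [(198,352),(573,298)]]
print('shoe bottom edge',C,np.degrees(np.arctan2(*(C[1]-C[0])[::-1])),np.linalg.norm(C[1]-C[0]))
y=np.degrees(np.arctan2(*(C[1]-C[0])[::-1]));a=np.radians(y);ux=np.array([np.cos(a),np.sin(a)]);uy=np.array([-np.sin(a),np.cos(a)])
m=(C[0]+C[1])/2; print('bore pred',m+uy*(.095-.048),'centre',m+uy*.095)
```

```text
0.068 [0.0686 0.0687 0.0555 0.0556] bore [0.5493 0.1557 0.068 ] hole [0.5688 0.1606 0.068 ] corner mean [0.5585 0.1579 0.068 ] [0.5582 0.158  0.068 ] yaw 14.2 14.0
0.073 [0.0676 0.0677 0.0547 0.0548] bore [0.549  0.1554 0.073 ] hole [0.5682 0.1601 0.073 ] corner mean [0.5581 0.1575 0.073 ] [0.5577 0.1575 0.073 ] yaw 14.2 14.0
0.078 [0.0666 0.0666 0.0539 0.0539] bore [0.5487 0.155  0.078 ] hole [0.5676 0.1597 0.078 ] corner mean [0.5576 0.1571 0.078 ] [0.5573 0.1571 0.078 ] yaw 14.2 14.0
0.083 [0.0655 0.0656 0.0531 0.0531] bore [0.5484 0.1546 0.083 ] hole [0.567  0.1592 0.083 ] corner mean [0.5572 0.1567 0.083 ] [0.5569 0.1567 0.083 ] yaw 14.2 14.0
(array([0.54927588, 0.15508307, 0.07323062]), np.float64(0.0007165173860940617)) (array([0.5489875 , 0.15542465, 0.07529895]), np.float64(0.0005252011695496633))
shoe bottom edge [array([0.45466626, 0.08432951]), array([0.66530156, 0.13694658])] 14.025551756866658 0.21710777319329563
bore pred [0.54859324 0.15623687] centre [0.53696022 0.20280588]
```

Bore ≈ (0.549, 0.155), shoe yaw ≈ 14°, mouth z ≈ 0.075–0.079. Next, the punch from the wrist camera.

```bash
python3 -m handwheel '[{"xyz":[0.6,-4,0],"angular":[0,0,0]},{"xyz":[0.6,-4,0],"angular":[0,0,0]},{"xyz":[0.6,-4,0],"angular":[0,0,0]},{"xyz":[0.6,-4,0],"angular":[0,0,0]},{"xyz":[0.6,-4,0],"angular":[0,0,0]}]'
python3 -m handwheel '[{"xyz":[0,-4,0],"angular":[0,0,0]},{"xyz":[0,-4,0],"angular":[0,0,0]},{"xyz":[0,-4,0],"angular":[0,0,0]},{"xyz":[0,-4,0],"angular":[0,0,0]}]'
python3 -m handwheel '[{"xyz":[0,0,0],"angular":[0,0,0]},{"xyz":[0,0,0],"angular":[0,0,0]}]'
python3 - <<'E'
from h import *
i=snap('wrist','e');print(i['cam_to_world'].round(3)); 
c=cv2.resize(i['pixels'][0:250,120:420],None,fx=2.4,fy=2.4,interpolation=2); cv2.imwrite('pics/e1.png',c)
E
```

```text
time: 2.25
position: [0.5664, -0.1267, 0.2452]
tool_rot: [-0.104, 1.574, 0.117]
ft_force: [0.4, -0.1, 0.4]
grip_width: 0.999
time: 2.58
position: [0.5713, -0.2835, 0.2437]
tool_rot: [-0.116, 1.573, 0.134]
ft_force: [1.3, 0.1, 0.1]
grip_width: 1.002
time: 2.75
position: [0.5695, -0.2921, 0.2423]
tool_rot: [-0.113, 1.577, 0.122]
ft_force: [0.6, 0.9, -0.2]
grip_width: 1.002
[[ 0.989  0.147  0.031  0.561]
 [ 0.15  -0.953 -0.262 -0.22 ]
 [-0.009  0.264 -0.965  0.404]
 [ 0.     0.     0.     1.   ]]
```

View pics/e1.png

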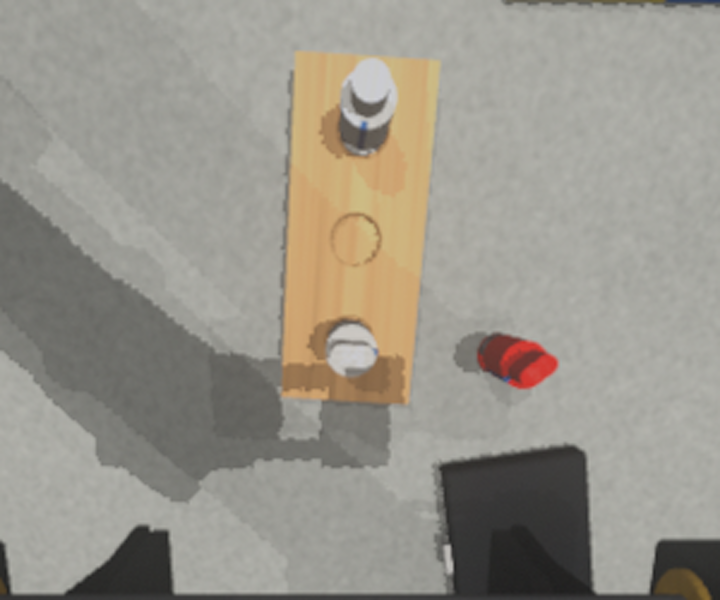

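Candidates (e1 crop pixels): oblong steel (352,350), round steel (370,95), red look-alike (520,362). I choose the oblong steel one. Close crop to check it and measure its yaw.

Run:
```python
from h import *
w=load('wrist','e');f=2.4;o=np.array([120,0])
U=lambda p:(np.array(p)+.5)/f+o-.5
c=cv2.resize(w['pixels'][125:170,245:370],None,fx=6,fy=6,interpolation=2);cv2.imwrite('pics/e2.png',c)
print('punch shank top',onz(w,U((351,348)),.09),'wit',onz(w,U((376,351)),.09))
print('red',onz(w,U((520,362)),.09))
C=[onz(w,U(p),.03)[:2] for p in [(295,52),(440,61),(410,404),(282,399)]];print(np.round(C,4))
c=np.mean(C,0);v=(C[0]+C[1]-C[2]-C[3])/2;a=np.arctan2(-v[0],v[1]);print(c,np.degrees(a),np.linalg.norm(v)); print('hole',c-v/np.linalg.norm(v)*.055)
```

```text
punch shank top [ 0.57241427 -0.24623304  0.09      ] wit [ 0.58458132 -0.24582849  0.09      ]
red [ 0.65439947 -0.24052274  0.09      ]
[[ 0.5224 -0.1072]
 [ 0.5968 -0.1003]
 [ 0.6141 -0.2782]
 [ 0.5392 -0.2867]]
[ 0.5681237  -0.19309822] 5.458882695194825 0.17946899300356642
hole [ 0.57335593 -0.24784878]
```

View pics/e2.png

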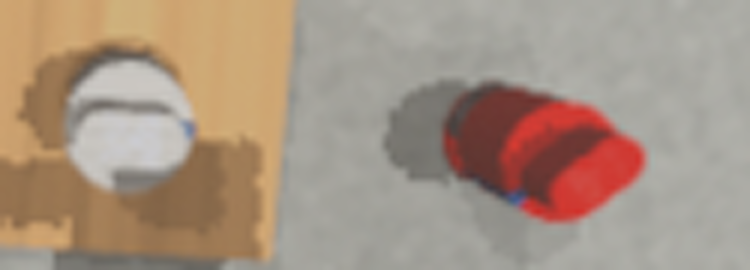

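Choice confirmed: bright steel, oblong point with two flats, blue witness at e2 (189,128) on the +x side → yaw ≈ 6°. The red one is clear at x≈0.65. I'll narrow the fingers and move over it.

```bash
python3 -m handwheel '[{"xyz":[0.3,4,0],"angular":[0,0,0]},{"xyz":[0,0.6,0],"angular":[0,0,0]},{"xyz":[0,0,0],"angular":[0,0,0]}]' 5
cat >> h.py <<'E'
def st(tgt=None):
    s=get_state();M=R.from_rotvec(s['tool_rot']).as_matrix()
    hd=np.degrees(np.arctan2(M[1,2],M[0,2]))
    tr=np.degrees(np.cross(M[:,0],[0,0,-1]))
    print('t',s['time'],'p',(s['position']*100).round(2),'head',hd.round(2),'level rot deg',tr.round(2),'F',s['ft_force'].round(1),'T',s['torque'].round(2),'g',round(s['grip_width']*8.7,2),'j',s['joint_positions'].round(2))
E
python3 -c "from h import *;st()"
```

```text
time: 3.05
position: [0.5729, -0.2415, 0.241]
tool_rot: [-0.116, 1.579, 0.124]
ft_force: [-0.4, -0.5, 0.3]
grip_width: 0.85
t 3.05 p [ 57.29 -24.15  24.1 ] head 8.75 level rot deg [-0.26 -0.7  -0.  ] F [-0.4 -0.5  0.3] T [-0.16  0.01  0.04] g 7.4 j [-0.22  0.31  0.72  1.51 -0.2   1.41  0.67]
```

```bash
python3 -m handwheel '[{"xyz":[0,-0.55,-3],"angular":[-0.3,-0.7,-2]},{"xyz":[0,0,-3],"angular":[0,0,0]},{"xyz":[0,0,-2],"angular":[0,0,0]},{"xyz":[0,0,0],"angular":[0,0,0]},{"xyz":[0,0,0],"angular":[0,0,0]}]' 5
python3 - <<'E'
from h import *
st();w=snap('wrist','f');print(proj(w,[.573,-.2475,.09]))
cv2.imwrite('pics/f1.png',cv2.resize(w['pixels'][150:384,130:400],None,fx=2.5,fy=2.5))
E
```

```text
time: 3.47
position: [0.5788, -0.234, 0.1602]
tool_rot: [-0.105, 1.561, 0.111]
ft_force: [0.2, -1.0, 0.4]
grip_width: 0.582
t 3.4667 p [ 57.88 -23.4   16.02] head 7.85 level rot deg [-0.25  0.39  0.  ] F [ 0.2 -1.   0.4] T [-0.1   0.03 -0.01] g 5.07 j [-0.22  0.35  0.7   1.63 -0.24  1.25  0.67]
[247.2841027  215.87688047]
```

View pics/f1.png

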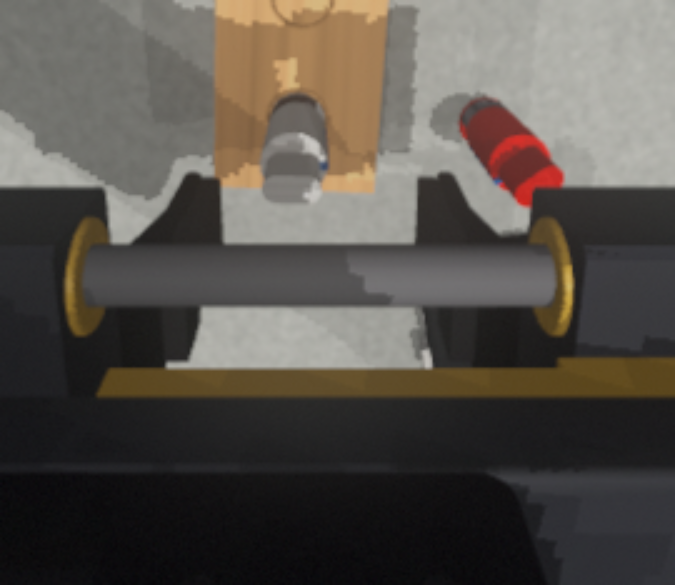

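```bash
python3 - <<'E'
from h import *
w=load('wrist','f');print(onz(w,(292/2.5+130,188/2.5+150),.114),proj(w,[.573,-.2475,.114]))
E
python3 -m handwheel '[{"xyz":[-0.55,-1.35,0],"angular":[0,0.4,0]},{"xyz":[0,0,0],"angular":[0,0,0]},{"xyz":[0,0,0],"angular":[0,0,0]}]' 5
python3 - <<'E'
from h import *
st();w=snap('wrist','g')
cv2.imwrite('pics/g1.png',cv2.resize(w['pixels'][150:384,130:400],None,fx=2.5,fy=2.5))
E
```

```text
[ 0.57317532 -0.24680386  0.114     ] [246.48459639 225.94514819]
time: 3.77
position: [0.5752, -0.2481, 0.1639]
tool_rot: [-0.108, 1.564, 0.113]
ft_force: [-0.1, -0.7, -0.1]
grip_width: 0.573
t 3.7667 p [ 57.52 -24.81  16.39] head 8.04 level rot deg [-0.19  0.21  0.  ] F [-0.1 -0.7 -0.1] T [-0.06  0.04 -0.03] g 4.99 j [-0.2   0.36  0.71  1.62 -0.25  1.26  0.69]
```

View pics/g1.png

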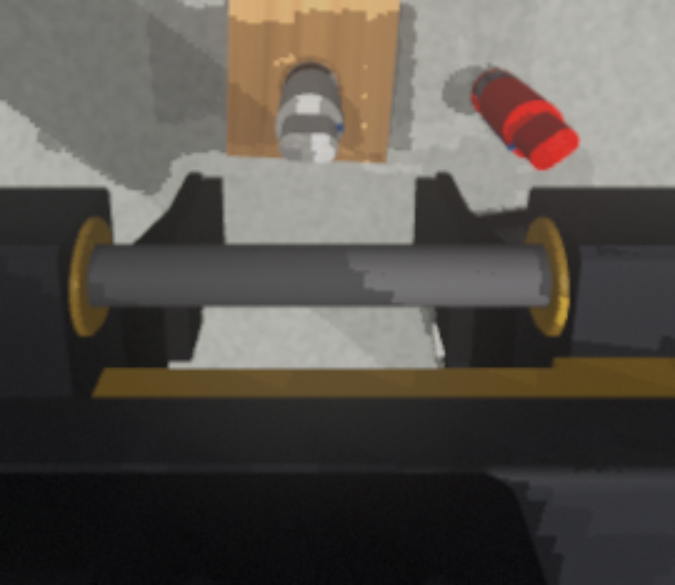

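```bash
python3 -m handwheel '[{"xyz":[-0.2,0,-2],"angular":[0,0,0]},{"xyz":[0,0,-2],"angular":[0,0,0]},{"xyz":[0,0,-1],"angular":[0,0,0]},{"xyz":[0,0,0],"angular":[0,0,0]}]' 5
python3 -c "from h import *;st()"
```

```text
time: 4.15
position: [0.5752, -0.2521, 0.1175]
tool_rot: [-0.108, 1.555, 0.106]
ft_force: [-0.3, 0.7, -0.6]
grip_width: 0.579
t 4.15 p [ 57.52 -25.21  11.75] head 7.84 level rot deg [0.01 0.73 0.  ] F [-0.3  0.7 -0.6] T [-0.04  0.06 -0.04] g 5.03 j [-0.18  0.39  0.69  1.67 -0.28  1.16  0.72]
```

```bash
python3 -m handwheel '[{"xyz":[-0.2,0.45,0],"angular":[0,0.7,0]},{"xyz":[0,0,0],"angular":[0,0,0]},{"xyz":[0,0,-0.8],"angular":[0,0,0]},{"xyz":[0,0,-0.8],"angular":[0,0,0]},{"xyz":[0,0,0],"angular":[0,0,0]}]' 5
python3 -c "from h import *;st()"
```

```text
time: 4.57
position: [0.5751, -0.2479, 0.1038]
tool_rot: [-0.109, 1.564, 0.106]
ft_force: [0.5, -0.3, -0.5]
grip_width: 0.575
t 4.5667 p [ 57.51 -24.79  10.38] head 7.86 level rot deg [0.08 0.22 0.  ] F [ 0.5 -0.3 -0.5] T [-0.05  0.02 -0.  ] g 5.0 j [-0.18  0.41  0.69  1.68 -0.28  1.15  0.72]
```

```bash
python3 -m handwheel '[{"xyz":[-0.2,0,-1.2],"angular":[0,0.2,0]},{"xyz":[0,0,-1.2],"angular":[0,0,0]},{"xyz":[0,0,-1],"angular":[0,0,0]},{"xyz":[0,0,-0.5],"angular":[0,0,0]},{"xyz":[0,0,0],"angular":[0,0,0]}]' 5
python3 - <<'E'
from h import *
st();w=snap('wrist','i')
cv2.imwrite('pics/i1.png',cv2.resize(w['pixels'][150:384,130:400],None,fx=2.5,fy=2.5))
s=snap('scene','i');cv2.imwrite('pics/i2.png',cv2.resize(s['pixels'][120:300,80:260],None,fx=3.3,fy=3.3))
E
```

```text
time: 4.98
position: [0.5723, -0.2476, 0.06]
tool_rot: [-0.109, 1.569, 0.107]
ft_force: [-0.2, -1.0, 0.9]
grip_width: 0.572
t 4.9833 p [ 57.23 -24.76   6.  ] head 7.86 level rot deg [ 0.07 -0.06  0.  ] F [-0.2 -1.   0.9] T [-0.05  0.08 -0.01] g 4.97 j [-0.17  0.46  0.67  1.72 -0.31  1.08  0.74]
```

View pics/i1.png

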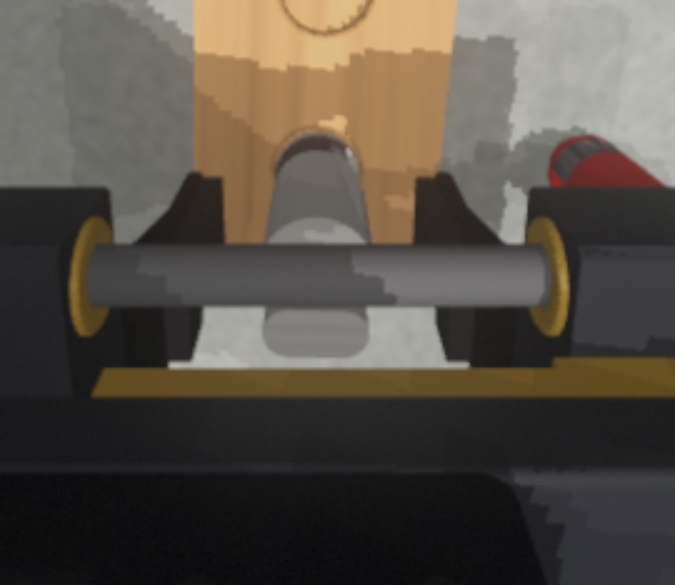

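View pics/i2.png

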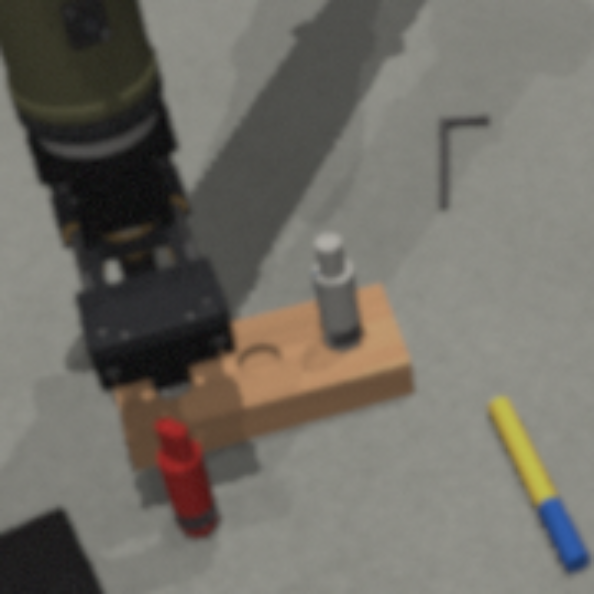

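The punch stands centred between the pads, oblong edge parallel to the tool's x within ~1°. Closing.

```bash
python3 -m handwheel '[{"xyz":[0,0,0.2],"angular":[0,0,0]},{"xyz":[0,0,0],"angular":[0,0,0]},{"xyz":[0,0,0],"angular":[0,0,0]},{"xyz":[0,0,0],"angular":[0,0,0]},{"xyz":[0,0,0],"angular":[0,0,0]}]' 2 40
python3 -m handwheel '[{"xyz":[0,0,0],"angular":[0,0,0]},{"xyz":[0,0,0],"angular":[0,0,0]},{"xyz":[0,0,0],"angular":[0,0,0]}]' 
python3 -c "from h import *;st()"
```

```text
time: 5.5
position: [0.5743, -0.2489, 0.0656]
tool_rot: [-0.11, 1.565, 0.105]
ft_force: [-0.3, -1.3, -1.8]
grip_width: 0.286
time: 5.75
position: [0.5742, -0.2488, 0.0656]
tool_rot: [-0.11, 1.564, 0.105]
ft_force: [-0.5, 0.2, -0.3]
grip_width: 0.279
t 5.75 p [ 57.42 -24.88   6.56] head 7.85 level rot deg [0.15 0.22 0.  ] F [-0.5  0.2 -0.3] T [-0.19  0.04 -0.02] g 2.43 j [-0.17  0.45  0.67  1.71 -0.31  1.08  0.74]
```

The TCP ended 3.5 mm high, so the pads only partly cover the shank. I'll regrip lower for stiffness.

```bash
python3 -m handwheel '[{"xyz":[0,0,0],"angular":[0,0,0]},{"xyz":[0,0,0],"angular":[0,0,0]},{"xyz":[-0.15,0.05,-0.35],"angular":[0,0.2,0]},{"xyz":[0,0,0],"angular":[0,0,0]},{"xyz":[0,0,0],"angular":[0,0,0]}]' 4 
python3 -c "from h import *;st()"
```

```text
time: 6.17
position: [0.5731, -0.2483, 0.0623]
tool_rot: [-0.11, 1.567, 0.105]
ft_force: [-0.6, -0.8, 0.4]
grip_width: 0.449
t 6.1667 p [ 57.31 -24.83   6.23] head 7.85 level rot deg [0.16 0.06 0.  ] F [-0.6 -0.8  0.4] T [-0.07  0.04 -0.02] g 3.9 j [-0.17  0.45  0.67  1.72 -0.31  1.08  0.74]
```

```bash
python3 -m handwheel '[{"xyz":[0,0,0],"angular":[0,0,0]},{"xyz":[0,0,0],"angular":[0,0,0]},{"xyz":[0,0,0],"angular":[0,0,0]},{"xyz":[0,0,0],"angular":[0,0,0]},{"xyz":[0,0,0],"angular":[0,0,0]}]' 2 55
python3 -c "from h import *;st()"
python3 -m handwheel '[{"xyz":[0,0,0.5],"angular":[0,0,0]},{"xyz":[0,0,1],"angular":[0,0,0]},{"xyz":[0,0,1],"angular":[0,0,0]},{"xyz":[0,0,2],"angular":[0,0,0]},{"xyz":[0,0,2],"angular":[0,0,0]}]'
python3 -c "from h import *;st()"
```

```text
time: 6.58
position: [0.573, -0.2482, 0.0622]
tool_rot: [-0.11, 1.567, 0.105]
ft_force: [-0.3, -0.0, -0.0]
grip_width: 0.271
t 6.5833 p [ 57.3  -24.82   6.22] head 7.86 level rot deg [0.16 0.05 0.  ] F [-0.3 -0.  -0. ] T [-0.07  0.02  0.01] g 2.36 j [-0.17  0.45  0.67  1.72 -0.31  1.08  0.74]
time: 7.0
position: [0.5681, -0.2461, 0.1252]
tool_rot: [-0.107, 1.579, 0.108]
ft_force: [0.2, -1.2, -2.9]
grip_width: 0.276
t 7.0 p [ 56.81 -24.61  12.52] head 7.83 level rot deg [-0.02 -0.65 -0.  ] F [ 0.2 -1.2 -2.9] T [-0.13 -0.04  0.03] g 2.4 j [-0.19  0.39  0.7   1.66 -0.26  1.2   0.7 ]
```

Lifted (−2.9 N). Carrying over to the shoe.

```bash
python3 -m handwheel '[{"xyz":[0,0,3],"angular":[0,0,0]},{"xyz":[0,1,3],"angular":[0,0,0]},{"xyz":[0,3,1.5],"angular":[0,0,0]},{"xyz":[0,3.5,0.5],"angular":[0,0,0]},{"xyz":[0,3.5,0],"angular":[0,0,1]}]'
python3 -m handwheel '[{"xyz":[0,4,0],"angular":[0,0,1]},{"xyz":[-0.2,4,0],"angular":[0,0,1]},{"xyz":[-0.2,4,0],"angular":[0,0,1]},{"xyz":[-0.2,4,0],"angular":[0,0,1]},{"xyz":[-0.2,4,0],"angular":[0,0,1]}]'
python3 -c "from h import *;st()"
```

```text
time: 7.42
position: [0.566, -0.1473, 0.2187]
tool_rot: [-0.112, 1.571, 0.098]
ft_force: [0.8, 0.1, -3.1]
grip_width: 0.27
time: 7.83
position: [0.5571, 0.056, 0.2269]
tool_rot: [-0.175, 1.556, 0.162]
ft_force: [1.0, 0.8, -1.7]
grip_width: 0.272
t 7.8333 p [55.71  5.6  22.69] head 12.31 level rot deg [0.44 0.55 0.  ] F [ 1.   0.8 -1.7] T [-0.05 -0.05 -0.01] g 2.37 j [-0.65  0.12  0.55  1.7  -0.06  1.33  0.12]
```

```bash
python3 -m handwheel '[{"xyz":[-0.3,4,-1],"angular":[0.4,0.5,1]},{"xyz":[-0.3,4,-2],"angular":[0,0,0.5]},{"xyz":[0,0,-1],"angular":[0,0,0]},{"xyz":[0,0,0],"angular":[0,0,0]},{"xyz":[0,0,0],"angular":[0,0,0]}]'
python3 - <<'E'
from h import *
st();w=snap('wrist','k')
cv2.imwrite('pics/k1.png',cv2.resize(w['pixels'][60:384,110:400],None,fx=1.8,fy=1.8))
s=snap('scene','k');cv2.imwrite('pics/k2.png',cv2.resize(s['pixels'][60:240,240:420],None,fx=3.3,fy=3.3))
E
```

```text
time: 8.25
position: [0.5484, 0.1497, 0.1927]
tool_rot: [-0.198, 1.555, 0.211]
ft_force: [-0.0, -0.2, -2.0]
grip_width: 0.275
t 8.25 p [54.84 14.97 19.27] head 14.95 level rot deg [-0.51  0.29  0.  ] F [-0.  -0.2 -2. ] T [-0.07  0.02 -0.01] g 2.39 j [-0.74  0.16  0.48  1.72 -0.09  1.27  0.02]
```

View pics/k1.png

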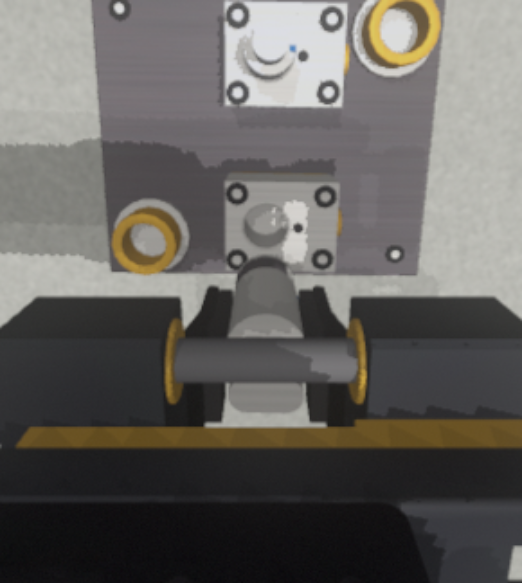

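View pics/k2.png

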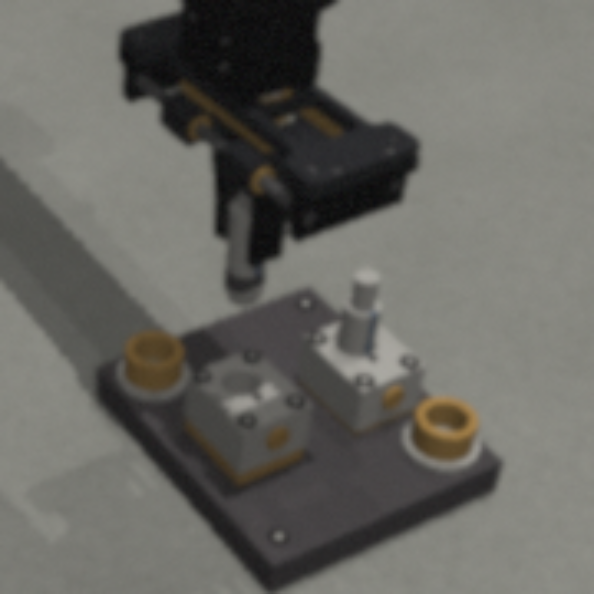

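Run:
```python
from h import *
w=load('wrist','k');s=load('scene','k')
cv2.imwrite('pics/k3.png',cv2.resize(s['pixels'][105:160,295:335],None,fx=10,fy=10,interpolation=2))
cv2.imwrite('pics/k4.png',cv2.resize(w['pixels'][140:300,200:320],None,fx=5,fy=5,interpolation=2)[:800])
```

View pics/k3.png

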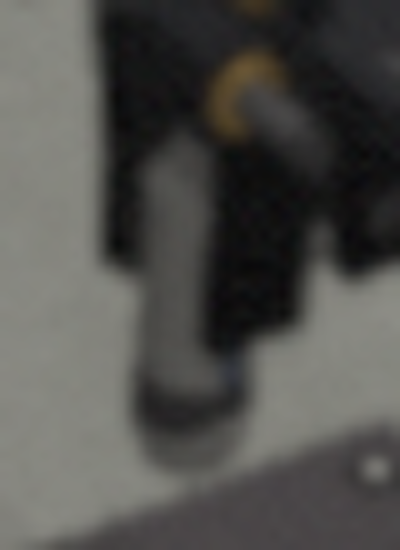

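View pics/k4.png

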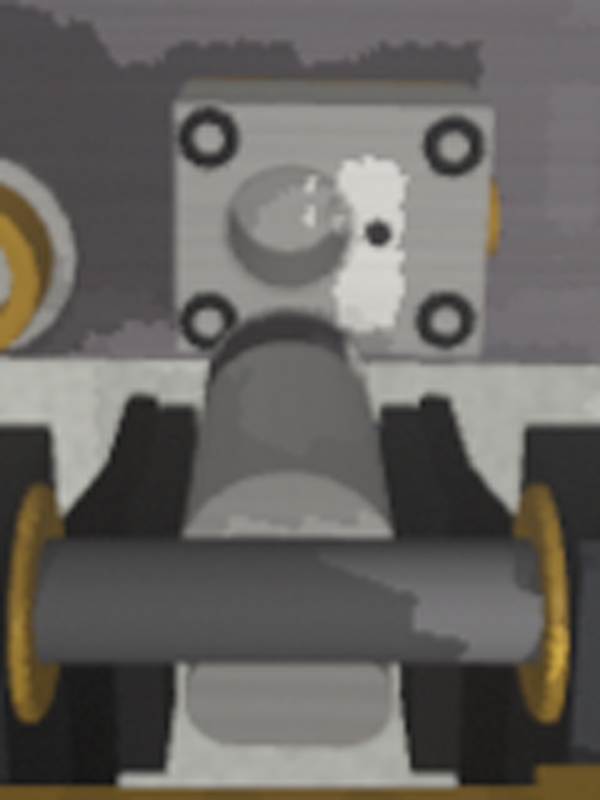

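Run:
```python
from h import *
w=load('wrist','k');t=load('top','a');s=load('scene','a')
U=lambda p:(np.array(p)+.5)/5+[200,140]-.5
b=U((290,226))
for z in (.073,.078): 
    S=[onz(w,U(p),z) for p in [(209,137),(455,146),(446,320),(208,320)]]
    v=S[1]-S[0]+S[2]-S[3];h=onz(w,U((377,232)),z);bb=onz(w,b,z)
    print(z,bb.round(4),'yaw',np.degrees(np.arctan2(v[1],v[0])).round(1),np.degrees(np.arctan2(*(h-bb)[[1,0]])).round(1),'diam',np.linalg.norm(onz(w,U((228,226)),z)-onz(w,U((352,226)),z)))
w2=load('wrist','d');b2=(np.array([379,236])+.5)/2.4+[120,0]-.5
print(tri(w,b,t,np.array([357,247])/4.4+[105,130]),tri(w,b,w2,b2),tri(w,b,s,np.array([266,181])/5+[260,140]))
# held punch: tip centre & shank-top in this view
print('tip',onz(w,U((289,704)),.1927+.052), 'R',w['cam_to_world'][:3,0])
```

```text
0.073 [0.5493 0.1551 0.073 ] yaw 13.8 10.8 diam 0.02680604249045157
0.078 [0.5489 0.1563 0.078 ] yaw 13.8 10.8 diam 0.0263297693963165
(array([0.54946833, 0.15498906, 0.07259458]), np.float64(0.0003489479126112189)) (array([0.54910166, 0.15529833, 0.07375831]), np.float64(0.0002270156867173678)) (array([0.54910079, 0.15566271, 0.075344  ]), np.float64(6.041410355857886e-06))
tip [0.54883219 0.150276   0.2447    ] R [0.96585461 0.25897146 0.0076584 ]
```

```bash
python3 -m handwheel '[{"xyz":[0.05,0.5,-1.5],"angular":[-0.5,0.3,-0.7]},{"xyz":[0,0,-1.5],"angular":[0,0,0]},{"xyz":[0,0,-1],"angular":[0,0,0]},{"xyz":[0,0,0],"angular":[0,0,0]},{"xyz":[0,0,0],"angular":[0,0,0]}]'
python3 -c "from h import *;st()"
```

```text
time: 8.77
position: [0.5529, 0.1467, 0.1528]
tool_rot: [-0.184, 1.558, 0.18]
ft_force: [0.0, -0.8, -2.5]
grip_width: 0.278
t 8.7667 p [55.29 14.67 15.28] head 13.28 level rot deg [0.1  0.32 0.  ] F [ 0.  -0.8 -2.5] T [-0.1   0.03  0.03] g 2.41 j [-0.73  0.21  0.48  1.76 -0.1   1.19  0.01]
```

```bash
python3 -m handwheel '[{"xyz":[-0.4,0.8,0],"angular":[0.1,0.3,0.7]},{"xyz":[0,0,0],"angular":[0,0,0]},{"xyz":[0,0.1,-1],"angular":[0,0,0]},{"xyz":[0,0.1,-1],"angular":[0,0,0]},{"xyz":[0,0,0],"angular":[0,0,0]}]'
python3 -c "from h import *;st()"
```

```text
time: 9.18
position: [0.5499, 0.1574, 0.1329]
tool_rot: [-0.19, 1.559, 0.192]
ft_force: [0.2, 0.1, -3.1]
grip_width: 0.276
t 9.1833 p [54.99 15.74 13.29] head 13.94 level rot deg [-0.1   0.16  0.  ] F [ 0.2  0.1 -3.1] T [-0.14  0.15  0.  ] g 2.41 j [-0.74  0.23  0.47  1.78 -0.11  1.16  0.01]
```

Now correct xy to (0.5488, 0.1549).

```bash
python3 -m handwheel '[{"xyz":[-0.1,-0.25,0],"angular":[-0.1,0.15,0.2]},{"xyz":[0,0,0],"angular":[0,0,0]},{"xyz":[0,0,-0.8],"angular":[0,0,0]},{"xyz":[0,0,0],"angular":[0,0,0]},{"xyz":[0,0,0],"angular":[0,0,0]}]'
python3 - <<'E'
from h import *
st();w=snap('wrist','l');cv2.imwrite('pics/l1.png',cv2.resize(w['pixels'][130:290,190:330],None,fx=4,fy=4,interpolation=2))
s=snap('scene','l');cv2.imwrite('pics/l2.png',cv2.resize(s['pixels'][90:220,260:390],None,fx=4.5,fy=4.5,interpolation=2))
E
```

```text
time: 9.6
position: [0.5486, 0.1544, 0.1235]
tool_rot: [-0.195, 1.563, 0.193]
ft_force: [0.7, 0.2, -3.3]
grip_width: 0.272
t 9.6 p [54.86 15.44 12.35] head 14.16 level rot deg [ 0.05 -0.04  0.  ] F [ 0.7  0.2 -3.3] T [-0.11  0.01 -0.02] g 2.36 j [-0.73  0.23  0.47  1.79 -0.11  1.14  0.02]
```

View pics/l1.png

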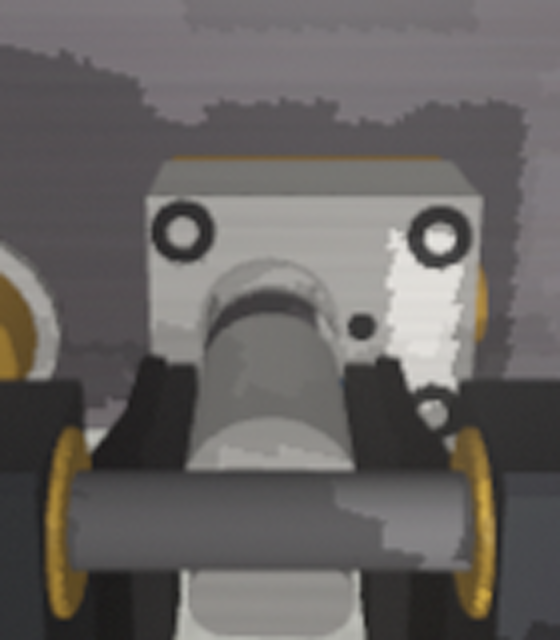

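View pics/l2.png

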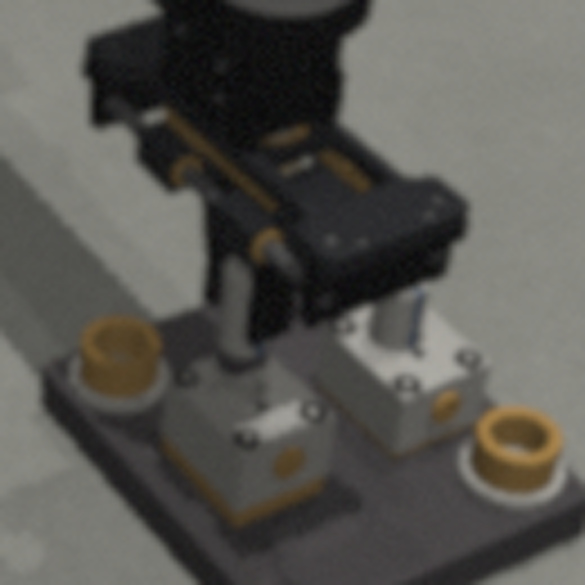

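Foot centred over the bore. Lowering gently while watching force.

```bash
python3 -m handwheel '[{"xyz":[0,0.05,-0.3],"angular":[0,0,0]},{"xyz":[0,0,-0.3],"angular":[0,0,0]},{"xyz":[0,0,0],"angular":[0,0,0]}]'
python3 -c "from h import *;st()"
python3 -m handwheel '[{"xyz":[0,0,-0.3],"angular":[0,0,0]},{"xyz":[0,0,-0.2],"angular":[0,0,0]},{"xyz":[0,0,0],"angular":[0,0,0]}]'
python3 -c "from h import *;st()"
```

```text
time: 9.95
position: [0.5488, 0.1551, 0.1175]
tool_rot: [-0.194, 1.562, 0.194]
ft_force: [-0.6, -1.1, -2.5]
grip_width: 0.273
t 9.95 p [54.88 15.51 11.75] head 14.17 level rot deg [ 0.03 -0.01  0.  ] F [-0.6 -1.1 -2.5] T [-0.15 -0.   -0.01] g 2.38 j [-0.73  0.24  0.47  1.8  -0.12  1.13  0.02]
time: 10.2
position: [0.5488, 0.1551, 0.1119]
tool_rot: [-0.195, 1.562, 0.194]
ft_force: [-0.8, 0.5, -2.7]
grip_width: 0.274
t 10.2 p [54.88 15.51 11.19] head 14.17 level rot deg [ 0.03 -0.01  0.  ] F [-0.8  0.5 -2.7] T [-0.14  0.03  0.01] g 2.38 j [-0.73  0.25  0.47  1.8  -0.12  1.12  0.03]
```

```bash
python3 -m handwheel '[{"xyz":[0,0,-0.2],"angular":[0,0,0]},{"xyz":[0,0,-0.2],"angular":[0,0,0]},{"xyz":[0,0,0],"angular":[0,0,0]}]'
python3 -c "from h import *;st()"
python3 -m handwheel '[{"xyz":[0,0,-0.2],"angular":[0,0,0]},{"xyz":[0,0,-0.15],"angular":[0,0,0]},{"xyz":[0,0,0],"angular":[0,0,0]}]'
python3 -c "from h import *;st()"
```

```text
time: 10.45
position: [0.5486, 0.1547, 0.1075]
tool_rot: [-0.195, 1.563, 0.193]
ft_force: [0.2, -0.2, -2.4]
grip_width: 0.276
t 10.45 p [54.86 15.47 10.75] head 14.16 level rot deg [ 0.06 -0.04  0.  ] F [ 0.2 -0.2 -2.4] T [-0.08  0.05 -0.01] g 2.4 j [-0.73  0.25  0.47  1.81 -0.12  1.11  0.03]
time: 10.7
position: [0.5479, 0.1546, 0.1039]
tool_rot: [-0.195, 1.565, 0.193]
ft_force: [-0.3, -0.8, -1.8]
grip_width: 0.273
t 10.7 p [54.79 15.46 10.39] head 14.16 level rot deg [ 0.07 -0.13  0.  ] F [-0.3 -0.8 -1.8] T [-0.2   0.08  0.  ] g 2.38 j [-0.73  0.25  0.47  1.81 -0.13  1.11  0.03]
```

```bash
python3 -m handwheel '[{"xyz":[0.05,0,-0.2],"angular":[0,0,0]},{"xyz":[0,0,-0.2],"angular":[0,0,0]},{"xyz":[0,0,0],"angular":[0,0,0]}]'
python3 -c "from h import *;st()"
python3 -m handwheel '[{"xyz":[0,0,-0.15],"angular":[0,0,0]},{"xyz":[0,0,-0.15],"angular":[0,0,0]},{"xyz":[0,0,0],"angular":[0,0,0]}]'
python3 -c "from h import *;st()"
```

```text
time: 10.95
position: [0.5479, 0.1545, 0.1007]
tool_rot: [-0.194, 1.566, 0.194]
ft_force: [-1.1, -0.1, -2.7]
grip_width: 0.276
t 10.95 p [54.79 15.45 10.07] head 14.15 level rot deg [ 0.05 -0.21  0.  ] F [-1.1 -0.1 -2.7] T [-0.2   0.35  0.03] g 2.4 j [-0.73  0.26  0.46  1.81 -0.13  1.1   0.03]
time: 11.2
position: [0.548, 0.1545, 0.0983]
tool_rot: [-0.194, 1.566, 0.194]
ft_force: [-2.2, -0.0, -1.3]
grip_width: 0.274
t 11.2 p [54.8  15.45  9.83] head 14.15 level rot deg [ 0.03 -0.22  0.  ] F [-2.2 -0.  -1.3] T [-0.22  0.45 -0.02] g 2.39 j [-0.72  0.26  0.46  1.82 -0.13  1.1   0.03]
```

```bash
python3 -m handwheel '[{"xyz":[0,0,-0.2],"angular":[0,0,0]},{"xyz":[0,0,-0.2],"angular":[0,0,0]},{"xyz":[0,0,0],"angular":[0,0,0]}]'
python3 -c "from h import *;st()"
python3 -m handwheel '[{"xyz":[0,0,-0.2],"angular":[0,0,0]},{"xyz":[0,0,-0.2],"angular":[0,0,0]},{"xyz":[0,0,0],"angular":[0,0,0]}]'
python3 -c "from h import *;st()"
```

```text
time: 11.45
position: [0.5479, 0.1542, 0.0938]
tool_rot: [-0.194, 1.566, 0.194]
ft_force: [-1.1, -0.4, -2.4]
grip_width: 0.272
t 11.45 p [54.79 15.42  9.38] head 14.15 level rot deg [ 0.04 -0.21  0.  ] F [-1.1 -0.4 -2.4] T [-0.2   0.22 -0.01] g 2.36 j [-0.72  0.27  0.46  1.82 -0.13  1.09  0.04]
time: 11.7
position: [0.548, 0.1543, 0.088]
tool_rot: [-0.195, 1.566, 0.193]
ft_force: [0.0, 0.6, -5.6]
grip_width: 0.277
t 11.7 p [54.8  15.43  8.8 ] head 14.15 level rot deg [ 0.07 -0.19  0.  ] F [ 0.   0.6 -5.6] T [-0.07 -0.03  0.03] g 2.41 j [-0.72  0.27  0.46  1.83 -0.14  1.08  0.04]
```

Ball friction seen, then a downward pull as the ball enters the notch. A few mm remain to the seat.

```bash
python3 -m handwheel '[{"xyz":[0,0,-0.15],"angular":[0,0,0]},{"xyz":[0,0,-0.15],"angular":[0,0,0]},{"xyz":[0,0,0],"angular":[0,0,0]}]'
python3 -c "from h import *;st()"
python3 -m handwheel '[{"xyz":[0,0,-0.15],"angular":[0,0,0]},{"xyz":[0,0,-0.1],"angular":[0,0,0]},{"xyz":[0,0,0],"angular":[0,0,0]}]'
python3 -c "from h import *;st()"
```

```text
time: 11.95
position: [0.5487, 0.1546, 0.0857]
tool_rot: [-0.194, 1.565, 0.194]
ft_force: [-2.3, -0.3, -4.6]
grip_width: 0.27
t 11.95 p [54.87 15.46  8.57] head 14.16 level rot deg [ 0.04 -0.14  0.  ] F [-2.3 -0.3 -4.6] T [-0.23  0.35 -0.02] g 2.35 j [-0.72  0.28  0.46  1.83 -0.14  1.07  0.04]
time: 12.2
position: [0.5486, 0.1546, 0.0857]
tool_rot: [-0.194, 1.565, 0.195]
ft_force: [-1.5, -0.0, -3.2]
grip_width: 0.275
t 12.2 p [54.86 15.46  8.57] head 14.16 level rot deg [-0.02 -0.19 -0.  ] F [-1.5 -0.  -3.2] T [-0.23  0.33 -0.02] g 2.39 j [-0.72  0.28  0.46  1.83 -0.14  1.07  0.04]
```

```bash
python3 -m handwheel '[{"xyz":[0,0,-0.15],"angular":[0,0,0]}]'
python3 -c "from h import *;st()"
python3 -m handwheel '[{"xyz":[0,0,-0.25],"angular":[0,0,0]}]'
python3 -c "from h import *;st()"
```

```text
time: 12.28
position: [0.5488, 0.1548, 0.0855]
tool_rot: [-0.193, 1.565, 0.195]
ft_force: [-7.1, -2.2, 16.6]
grip_width: 0.273
t 12.2833 p [54.88 15.48  8.55] head 14.16 level rot deg [-0.06 -0.18 -0.  ] F [-7.1 -2.2 16.6] T [-0.57  1.8   0.03] g 2.37 j [-0.72  0.28  0.46  1.83 -0.14  1.07  0.04]
time: 12.37
position: [0.5489, 0.1548, 0.0854]
tool_rot: [-0.192, 1.566, 0.196]
ft_force: [-10.7, -3.6, 24.9]
grip_width: 0.272
t 12.3667 p [54.89 15.48  8.54] head 14.16 level rot deg [-0.11 -0.21 -0.  ] F [-10.7  -3.6  24.9] T [-0.93  2.69 -0.  ] g 2.37 j [-0.72  0.28  0.46  1.83 -0.14  1.07  0.04]
```

Hard stop at TCP z≈0.0855 (25 N with only 0.1–0.3 mm movement). I'll relax the push and check by eye before releasing.

```bash
python3 -m handwheel '[{"xyz":[0,0,0],"angular":[0,0,0]},{"xyz":[0,0,0],"angular":[0,0,0]}]'
python3 - <<'E'
from h import *
st();w=snap('wrist','m');cv2.imwrite('pics/m1.png',cv2.resize(w['pixels'][130:330,180:340],None,fx=3.7,fy=3.7,interpolation=2)[:600])
s=snap('scene','m');cv2.imwrite('pics/m2.png',cv2.resize(s['pixels'][100:220,260:390],None,fx=5,fy=5,interpolation=2))
E
```

```text
time: 12.53
position: [0.5486, 0.1547, 0.0859]
tool_rot: [-0.192, 1.566, 0.196]
ft_force: [-1.5, -0.4, -2.4]
grip_width: 0.27
t 12.5333 p [54.86 15.47  8.59] head 14.15 level rot deg [-0.13 -0.24 -0.  ] F [-1.5 -0.4 -2.4] T [-0.17  0.34  0.05] g 2.35 j [-0.72  0.28  0.46  1.83 -0.14  1.07  0.04]
```

View pics/m1.png

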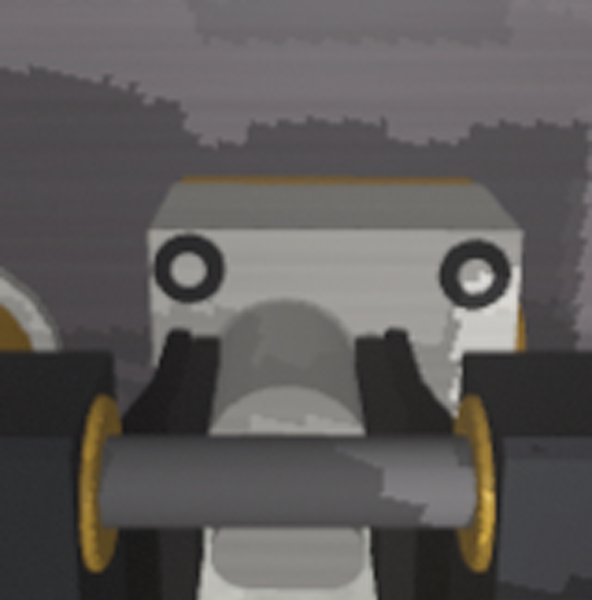

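View pics/m2.png

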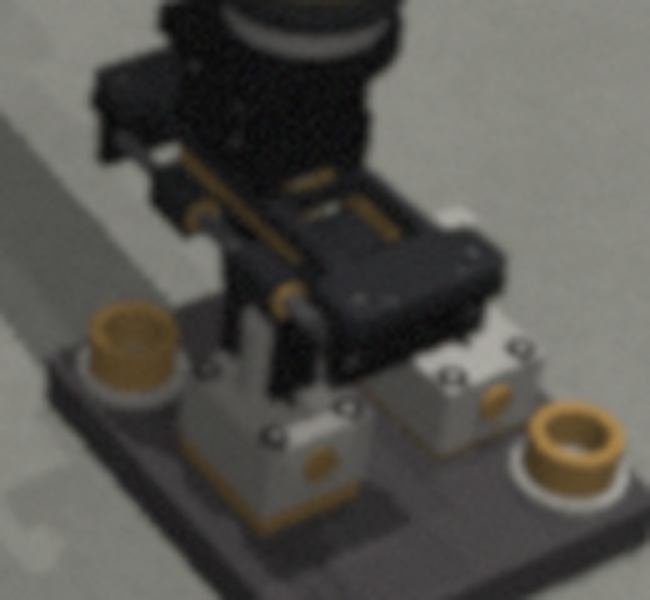

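Run:
```python
from h import *
from scipy.optimize import brentq
def zof(w,p,q,L): return brentq(lambda z:np.linalg.norm(onz(w,p,z)-onz(w,q,z))-L,.03,.13)
w=load('wrist','m');U=lambda p:(np.array(p)+.5)/3.7+[180,130]-.5
print('mouth z m',zof(w,U((149,230)),U((522,232)),.066))
w2=load('wrist','l');V=lambda p:(np.array(p)+.5)/4+[190,130]-.5
print('mouth z l',zof(w2,V((146,196)),V((483,196)),.066))
w3=load('wrist','k');X=lambda p:(np.array(p)+.5)/5+[200,140]-.5
print('mouth z k',zof(w3,X((173,102)),X((495,107)),.066))
# shank top: width of ring in m: rim centre; shank top back rim y 386
print('shank width top ring z',zof(w,U((211,425)),U((365,425)),.025))
o,d=ray(w,U((286,298)));print('back of shank/mouth contact: height at bore back', onz(w,U((286,298)),.079),onz(w,U((286,298)),.082), onz(w,U((286,386)),.113),onz(w,U((286,386)),.117))
```

```text
mouth z m 0.07824189890854627
mouth z l 0.07978229470924736
mouth z k 0.08126511133585072
shank width top ring z 0.10063006197449596
back of shank/mouth contact: height at bore back [0.54570973 0.16926766 0.079     ] [0.54546531 0.17028189 0.082     ] [0.54629007 0.16751633 0.113     ] [0.54586441 0.16926312 0.117     ]
```

Mouth by size z≈0.0797 → seat≈0.0457; foot by kinematics 0.0453; shank-top rim at z≈0.113 (expected 0.1137). All of this agrees with fully home, so I'm releasing.

```bash
python3 -m handwheel '[{"xyz":[0,0,0],"angular":[0,0,0]},{"xyz":[0,0,0],"angular":[0,0,0]},{"xyz":[0,0,0],"angular":[0,0,0]},{"xyz":[0,0,0],"angular":[0,0,0]},{"xyz":[0,0,0],"angular":[0,0,0]}]' 4.5
python3 -c "from h import *;st()"
python3 -m handwheel '[{"xyz":[0,0,0.6],"angular":[0,0,0]},{"xyz":[0,0,0.6],"angular":[0,0,0]},{"xyz":[0,0,0.6],"angular":[0,0,0]},{"xyz":[0,0,0.6],"angular":[0,0,0]}]'
python3 -c "from h import *;st()"
```

```text
time: 13.05
position: [0.5518, 0.156, 0.0861]
tool_rot: [-0.192, 1.559, 0.197]
ft_force: [0.5, 0.9, -0.5]
grip_width: 0.493
t 13.05 p [55.18 15.6   8.61] head 14.18 level rot deg [-0.21  0.15  0.  ] F [ 0.5  0.9 -0.5] T [-0.1   0.03  0.  ] g 4.29 j [-0.72  0.28  0.46  1.82 -0.14  1.07  0.04]
time: 13.38
position: [0.5517, 0.1559, 0.1113]
tool_rot: [-0.192, 1.56, 0.196]
ft_force: [-0.4, -0.4, 0.1]
grip_width: 0.515
t 13.3833 p [55.17 15.59 11.13] head 14.18 level rot deg [-0.17  0.11  0.  ] F [-0.4 -0.4  0.1] T [-0.09 -0.01 -0.03] g 4.48 j [-0.73  0.25  0.47  1.8  -0.13  1.12  0.03]
```

```bash
python3 -m handwheel '[{"xyz":[0,0,1.5],"angular":[0,0,0]},{"xyz":[0,0,2.5],"angular":[0,0,0]},{"xyz":[0,0,3],"angular":[0,0,0]},{"xyz":[0,-2,3],"angular":[0,0,0]},{"xyz":[0,-4,0],"angular":[0,0,0]}]'
python3 -m handwheel '[{"xyz":[0,-3,0],"angular":[0,0,0]},{"xyz":[0,0,0],"angular":[0,0,0]},{"xyz":[0,0,0],"angular":[0,0,0]}]'
python3 - <<'E'
from h import *
st();w=snap('wrist','n');cv2.imwrite('pics/n1.png',cv2.resize(w['pixels'][0:230,150:400],None,fx=2.6,fy=2.6,interpolation=2))
s=snap('scene','n');cv2.imwrite('pics/n2.png',cv2.resize(s['pixels'][120:240,260:400],None,fx=5,fy=5,interpolation=2)); cv2.imwrite('pics/n3.png',s['pixels'])
E
```

```text
time: 13.8
position: [0.5503, 0.1045, 0.2182]
tool_rot: [-0.201, 1.557, 0.21]
ft_force: [0.8, 0.0, 0.2]
grip_width: 0.519
time: 14.05
position: [0.5526, 0.0644, 0.2246]
tool_rot: [-0.193, 1.549, 0.201]
ft_force: [-0.4, 0.6, 0.1]
grip_width: 0.516
t 14.05 p [55.26  6.44 22.46] head 14.42 level rot deg [-0.38  0.69  0.  ] F [-0.4  0.6  0.1] T [-0.02  0.06 -0.04] g 4.49 j [-0.66  0.11  0.54  1.71 -0.06  1.32  0.15]
```

View pics/n1.png

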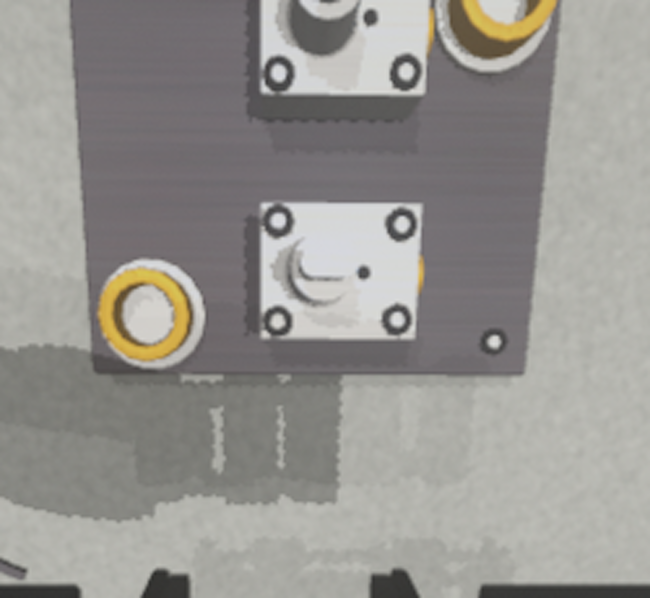

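View pics/n2.png

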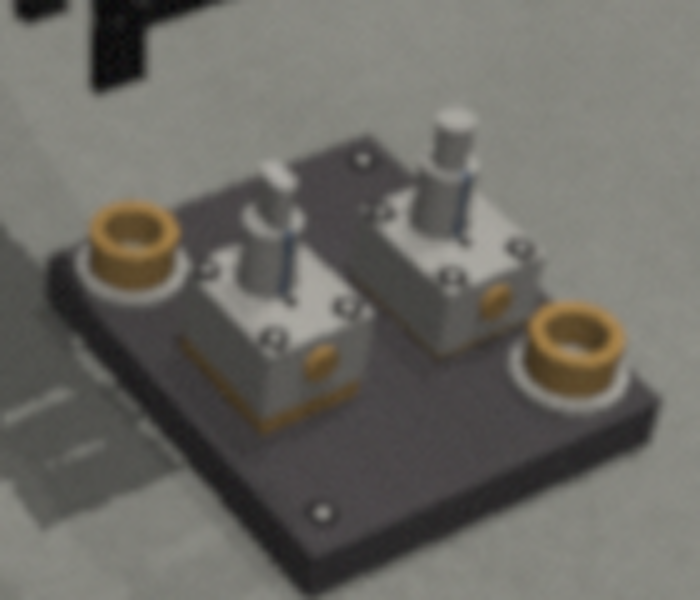

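View pics/n3.png

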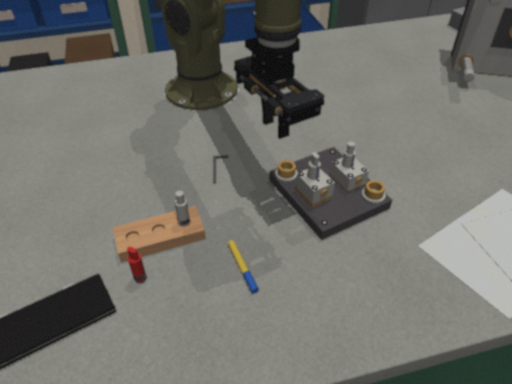

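Run:
```python
from h import *
s=load('scene','n')
q=np.array([277,178])/5+[260,120]
for z in (.134,.138,.142): print(z,proj(s,[.549,.1553,z]),q)
close_job()
```

```text
0.134 [315.29285963 155.50787908] [315.4 155.6]
0.138 [315.45410111 154.03371055] [315.4 155.6]
0.142 [315.61626497 152.55110898] [315.4 155.6]
the job is handed in; nothing more can be done
```

The oblong-pointed punch is in the empty retainer with its notch towards the ball, and I handed the job in at about 14 s. I regripped it once, lower on the shank, before lifting it. I then turned it to the shoe's yaw of about 14°, pushed it down past the ball and let go only once it had bottomed.

**Checks that agreed:**
- **Ball:** it rubbed on the way down, then pulled the punch down by about 3 N as it entered the notch.
- **Seat:** the punch came to a hard stop with the tool tip at z ≈ 0.0855, where pushing to 25 N moved it only about 0.3 mm. The foot then stood at 0.0453, against a seat height of about 0.0457 worked out from the retainer's apparent size.
- **After release:** the punch stands upright and its witness line points at the release hole. About as much shank shows as on the loaded punch. The round punch, marker, hex key and red look-alike look unmoved in the final picture.

**Checks that disagreed:**
- **Mouth height:** triangulating the bore put the mouth at z ≈ 0.073–0.075, while the size-based estimates gave 0.078–0.081.
- **Punch tip height:** the scene camera put the tip at about 0.134, against an expected 0.138, which is roughly 1.5 pixels or 4 mm. It errs towards the punch being lower, so it does not suggest the punch is short of home.

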